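# Isolate the dust extractor and peel off its pre-filter tray for inspection

## Task

The small battery-driven plywood dust extractor needs its pre-filter looked at: first pull the red isolator plug straight up out of its socket (its tongue traps the filter) and set it down on the bench. Then take the white pre-filter tray by its green corner tab and peel it off, that corner first while the opposite corner is still seated, so that its sprung ball catches let go one after another and the black cassette under it stays in its bay. Finish holding the tray by the tab, dusty face up, about level and still, at least 10 cm above where it sat, and leave the mug, tint bottle and brush alone.

Things in the scene. Friction and masses are not known exactly. Their poses are not given: they have to be found in the camera images.
- dust_box: plywood fan box, fixed, pose varies, 145 x 155 x 62 mm (x, y, z), open bay on top, its (+x, +y) corner cut off at 45 degrees (wall 50 mm high there). Origin: centre of the underside at bench level. On its +x side a black socket tower, 40 x 44 mm, 89.5 mm high. The bench to the right of the box (-y side, up to y = -0.33 m) is clear
- socket (a point): centre of the mouth of the isolator socket on top of the tower, box frame (92.5, -20, 89.5) mm; square hole 14 mm wide, 34 mm deep. A sprung ball inside holds the plug and gives way at about 9 N of upward pull, within the first 6 mm
- isolator_plug: red plug, 45 g, starts home in the socket. Origin: underside of its flange over the shank; z up, axes as the box's. Flange 22 x 5 mm, x from -41 (tongue, lies 1.5 mm above the tray's rim and 9 mm over it) to +14; shank 12 mm square, 26 mm long. Set down, it stands steadily on the ends of shank (x -6, z -26) and tongue (x -41, z 0): top tilted 37 degrees to its -x side
- plug_grip (a point): middle of the plug's red grip block, 28 mm above the plug's origin; the block is 30 mm long (plug x), 13 mm thick (plug y: grip across this) and reaches from 5 to 39 mm above the plug's origin
- cassette: black carbon cassette, 0.86 kg, loose in the bay, 124 x 134 x 40 mm, rim 80 mm above the bench. Origin: centre of its underside, axes as the box's. Four blocks at x +-22, y +-74 mm (tops 103 mm above the bench) carry sprung steel balls that lap 2 mm over the tray's rim. Must stay in place
- prefilter: white tray with beige pleats, 95 g, 120 x 130 mm, rim 8 mm thick, on the cassette. Origin: tray centre in the plane of the rim's underside, 80 mm above the bench at the start; z up, axes as the box's. A pan reaches 5 mm below. Each ball catch holds with 2.5 N between 2 and 6 mm of lift there: 4 to 5 N at the tab peels them one by one; pulled up flat all hold at once and the cassette comes too
- tab (a point): middle of the free part of the green tab, the place to grip: tray frame (65.7, 70.7, 2) mm. 16 mm wide, 12 mm thick (4 mm below to 8 mm above the tray's origin plane), 28 mm long, pointing outward along the tray's diagonal (+x, +y): grip across its width, along (-x, +y). Nothing within 20 mm beneath it
- near_corner (a point): tray's corner at the tab: middle of the cut edge, underside of the rim; tray frame (47, 52, 0) mm
- far_corner (a point): tray's corner opposite the tab, underside of the rim; tray frame (-56, -61, 0) mm: it stays down while the tab corner is peeled up
- bay_near (a point): point of the box where near_corner lies when the tray is seated, 80 mm above the bench
- bay_far (a point): point of the box where far_corner lies when the tray is seated, 80 mm above the bench
- tea_mug: orange mug, bystander, 81 mm across, 101 mm high; origin at its underside, 16 mm to the handle's side of the cup's axis
- tint_bottle: small bottle of yellow tint with a cream cap, bystander, 24 mm across, 49 mm high; origin under its centre
- dust_brush: dusting brush with red handle, bystander, lying along its y axis, 191 x 32 x 15 mm; origin under its centre
Things that resemble listed ones, but are neither listed nor needed, are in the scene too. Of the things that look like the isolator_plug, the middle-sized one is meant.

How it is judged:
On the way, in this order (a step that is already met when the one before it is completed fails the run):
1. the isolator plug is drawn clear out of its socket (z of isolator_plug in the frame of dust_box above 0.118 m and z of near_corner in the frame of bay_near below 0.004 m), for 0.1 s.
2. the plug lies on the bench, let go and at rest (height (world z) of isolator_plug below 0.04 m and linear speed of isolator_plug below 0.03 m/s and contact force between isolator_plug and the fingers below 0.05 N), for 0.2 s.
3. the tab corner of the tray is up 15 mm while the far corner is still seated (z of near_corner in the frame of bay_near above 0.015 m and z of far_corner in the frame of bay_far below 0.006 m and horizontal distance between far_corner and bay_far below 0.008 m), for 0.1 s.
At the end, for the whole second after the job is handed in: tray held by its tab (grasp within 35 mm), origin over 0.17 m above the bench, within 0.3 rad of level, still, clear of box and cassette; cassette within 6 mm of its start; plug lying still on the bench (origin under 40 mm), untouched (height (world z) of prefilter above 0.17 m and angle between prefilter's own z axis and vertical below 0.3 rad and linear speed of each of prefilter, isolator_plug below 0.03 m/s and angular speed of prefilter below 0.2 rad/s and contact force between prefilter and the fingers above 2 N and distance between the grasp point and tab below 0.035 m and contact force between prefilter and cassette below 0.05 N and contact force between prefilter and dust_box below 0.05 N and distance of cassette from where it was at the start of the episode below 0.006 m and height (world z) of isolator_plug below 0.04 m and contact force between isolator_plug and the arm below 0.05 N); the arm keeps its last pose, push and grip.
It fails at once if the cassette is pulled up or shifted by more than 12 mm (distance of cassette from where it was at the start of the episode above 0.012 m).
It fails at once if the tray is tipped so far (over 50 degrees) that the dust would slide off (angle between prefilter's own z axis and vertical above 0.87 rad).
It fails at once if the mug is disturbed (distance of tea_mug from where it was at the start of the episode above 0.03 m or angle between tea_mug's own z axis and vertical above 0.3 rad).
It fails at once if the tint bottle is disturbed (distance of tint_bottle from where it was at the start of the episode above 0.03 m or angle between tint_bottle's own z axis and vertical above 0.5 rad).
It fails at once if the dust brush is disturbed (distance of dust_brush from where it was at the start of the episode above 0.03 m).
It also fails if it takes over 72 s, if anything falls off the work surface, if the arm or the gripper's body presses on something with over 40 N, if the wrist force passes 120 N, or if a joint passes its speed limit or range.

## Robot

A 7-joint arm with a two-finger parallel gripper is mounted at the origin on the work surface; the furniture and walls round the work are solid. World frame = base frame: x ahead of the robot, y to its left, z up, the work surface at z = 0. Lengths are in m, angles in rad, forces in N, time in s.
With the tool pointing down it reaches from about 0.35 to 0.9 m from the base axis. Payload 8.1 kg.
Tool frame: the origin (TCP) lies at the very end of the fingers, on their centre line; the grasp point (between the pads) lies 19 mm behind it; z points along the fingers, x is the direction in which the jaws open and shut, and the axes are right-handed (so a half turn about z gives the same grasp; the last joint's range is limited). The gripper opens to 92 mm and grips with 3 to 60 N. Pads are 19 mm wide; open, the fingers measure 130 mm over their backs; the gripper's body (75 mm by 190 mm) begins 47 mm behind the grasp point.
Start: joints at [1.175, 0.434, 0.025, 1.573, -0.012, 1.134, -0.075], TCP at [0.18, -0.598, 0.227] pointing down, gripper open.
Joint ranges: [-2.62, 2.62], [-0.44, 2.09], [-1.27, 1.32], [0.08, 2.57], [-1.32, 4.46], [0.12, 2], [-2.74, 2.74]. Speed limits (rad/s): [2.22, 2.22, 3.01, 3.01, 3.14, 3.14, 3.14].

## Interface

Orientations are given as a rotation vector (axis times angle).
In Python, from cell import status, viewer, arm gives the robot as it stands.
- The arm moves only by the tool jog_arm, never from a script. Its argument "commands" is text: rows parted by semicolons, each of 7 numbers parted by spaces: the closure, from -1 (fully open) to 1 (shut), then the shift along the world's x, y, z normalised to -1 to 1, where 1 is 0.3 m, then the turn, a rotation vector about the world's x, y, z normalised to -1 to 1, where 1 is 2 pi rad. In form: jaw dx dy dz wx wy wz; .... A call has exactly 5 rows; each row shifts and turns the commanded pose from where the row before left it; what a row does not reach is not made up. A row lasts 1/10 s, in which the tool goes at most 50 mm and 8.59 degrees, less where a joint would pass 70% of its speed; a pose out of reach is approached as far as the arm can. A call with a number of a shift or a turn outside -1 to 1 is refused whole. A call with a gripper value outside its range is refused whole. The fingers move at their own pace and stop on an object; "force" is the grip in N (left out, the last holds). Time passes only in rows, so rows that do not move let the fingers close, or fill a call up. It gives the time, the measured TCP pose, the force and the opening at its end, in the units of the state.
- status.observe(): the state, without advancing time (a new reading comes with each control period).
- viewer.get_image(name): name is "scene" or "top" or "wrist"; returns a dict with "pixels" (384x512x3 uint8, red, green, blue), "z_map" (384x512 float32, m along the optical axis (not along the pixel's ray), 0 where there is no reading), "camera_matrix" (3x3 intrinsics, pixels), "R" (3x3) and "t" (3): a world point X has camera coordinates R X + t. Camera axes: x right, y down, z forward; pixel columns grow to the right and rows downward; lengths in m; the calibration is good to about 2 mm. The wrist camera is an equidistant fisheye: a pixel r from the principal point sees the ray r / f radians off the axis. A picture is of the moment at which its call begins.
- arm.sign_off(): hands the job in, once; it reports no verdict.
The state is a dict: "clock": time; "joints": joint angles; "dq": joint speeds; "joint_efforts": joint torques, N m; "position": TCP position; "ee_rot": TCP orientation; "force": force on the tool from outside, world axes, zero at the start; "ft_torque": the same for the moment, N m; "width": opening from 0.0 (shut) to 1.0 (fully open).
Only numpy, scipy, OpenCV 4.12 (cv2) and the standard library are available. Lean on these libraries where they do the work, as an engineer would, in place of code of your own. Each camera call takes 0.05 s, during which the arm holds its last target. There are 200 camera calls.

## Working session

There is one attempt and no reset: what is moved stays moved. The work goes in short steps, Python scripts to look and compute and a tool call to move; the robot and the scene stay as the last step left them, time stands still between calls to the robot, and variables do not carry over. Pictures are saved under pics/ and viewed, about 8 in all and at most 12, crops included, and the job is handed in when it is done.

Besides the shell and the picture viewer there is one more tool, called after ">>>" as a command line: name --argument value ..., lists and objects as JSON in quotes. jog_arm: Moves the arm, as the interface text tells. Scaled input: -1 to 1 covers 0.3 m each way for a shift and 2 pi rad each way for a turn. Its arguments: {"type":"object","properties":{"commands":{"type":"string"},"force":{"type":"number"}},"required":["commands"]}

```bash
mkdir -p pics; cat > h.py <<'E'
import numpy as np, cv2
from cell import status, viewer, arm
def shot(n, save=None):
    d=viewer.get_image(n)
    if save:
        np.savez('pics/'+save+'.npz',**{k:np.asarray(v) for k,v in d.items()})
        cv2.imwrite('pics/'+save+'.png',d['pixels'][:,:,::-1])
    return d
def load(s): return dict(np.load('pics/'+s+'.npz'))
def cloud(d):  # world points per pixel (pinhole)
    K=d['camera_matrix'];z=d['z_map'];v,u=np.mgrid[:z.shape[0],:z.shape[1]]
    c=np.stack([(u-K[0,2])/K[0,0]*z,(v-K[1,2])/K[1,1]*z,z],-1)
    return (c-d['t'])@d['R']
E
python3 - <<'E'
from h import *
a=shot('scene','scene0');b=shot('top','top0')
s=status.observe();print(s['position'],s['ee_rot'],s['width'],s['clock'],s['force'])
im=np.vstack([a['pixels'],b['pixels']])
cv2.imwrite('pics/both.png',cv2.resize(np.hstack([a['pixels'],b['pixels']]),(800,300))[:,:,::-1])
for d in(a,b):print(d['camera_matrix'],d['R'],d['t'])
E
```

```text
[ 0.18023431 -0.59796008  0.22600605] [-2.52100822e+00  1.87327801e+00  1.90626468e-03] 1.0033107835536481 0.1 [ 0.00536833 -0.75110572  0.19615919]
[[391.6849357    0.         255.72639136]
 [  0.         391.6849357  189.59616121]
 [  0.           0.           1.        ]] [[-0.72703329 -0.68658207  0.00525832]
 [-0.40272477  0.42022431 -0.81315699]
 [ 0.55608934 -0.59330986 -0.58202067]] [0.30329156 0.28002371 0.83724825]
[[498.79337161   0.         258.87651902]
 [  0.         498.79337161 193.19721795]
 [  0.           0.           1.        ]] [[-0.01685129 -0.99971125 -0.01713054]
 [-0.99884828  0.01760159 -0.04463519]
 [ 0.04492383  0.01635865 -0.99885647]] [-0.02519466  0.43153725  1.50143798]
```

View pics/top0.png

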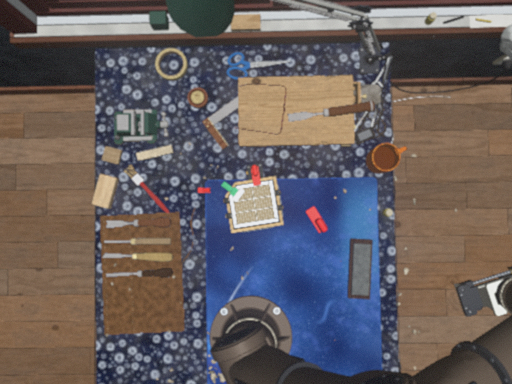

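View pics/scene0.png

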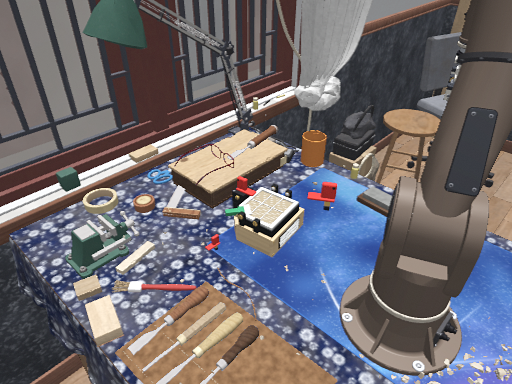

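Plug lookalikes in the top view: (256,175) on the box's tower, (317,219) the larger one on the mat, and (204,190) the small one left of the box. The socketed one should be the middle-sized. I'll check that in a close crop and measure.

```bash
cat > m.py <<'E'
from h import *
b=load('top0');P=cloud(b);hsv=cv2.cvtColor(b['pixels'],cv2.COLOR_RGB2HSV)
H,S,V=[hsv[...,i].astype(int) for i in range(3)]
red=((H<6)|(H>174))&(S>150)&(V>110); green=(H>60)&(H<90)&(S>100)&(V>80)
for nm,m in(('red',red),('green',green)):
    n,l,st,c=cv2.connectedComponentsWithStats(m.astype(np.uint8))
    for i in range(1,n):
        if st[i,4]>25 and 120<c[i][1]<260 and 100<c[i][0]<400:
            p=P[l==i];print(nm,st[i],c[i].round(),'med',np.median(p,0).round(3),'zr',np.percentile(p[:,2],[5,95]).round(3))
            hi=p[p[:,2]>np.percentile(p[:,2],95)-.006]
            print('   top part',hi.mean(0).round(4),len(hi),cv2.minAreaRect((hi[:,:2]*1000).astype(np.float32)))
z=P[...,2];sub=np.zeros(z.shape,bool);sub[165:240,215:295]=1
m=sub&(z>.045)&(z<.097)&~red&~green&(b['z_map']>0)
n,l,st,c=cv2.connectedComponentsWithStats(m.astype(np.uint8));i=1+st[1:,4].argmax()
print('box',cv2.minAreaRect((P[l==i][:,:2]*1000).astype(np.float32)),len(P[l==i]))
# white/pleat tray
t=sub&(z>.078)&(z<.097)&(V>150)&(S<110)&~green
print('tray',cv2.minAreaRect((P[t][:,:2]*1000).astype(np.float32)),P[t].mean(0))
cv2.imwrite('pics/crop0.png',cv2.resize(b['pixels'][155:245,190:340],(800,480),interpolation=cv2.INTER_CUBIC)[:,:,::-1])
E
python3 m.py
```

```text
red [251 165   9  20 114] [255. 174.] med [ 0.48  -0.024  0.098] zr [0.09 0.13]
   top part [ 0.4878 -0.0232  0.1628] 40 ((433.5490417480469, -35.23541259765625), (146.94883728027344, 13.294784545898438), 12.269158363342285)
red [141 183  27  29  88] [155. 198.] med [0.417 0.279 0.012] zr [0.007 0.017]
   top part [0.4185 0.2804 0.0142] 53 ((423.2844543457031, 285.9167175292969), (114.87825012207031, 8.664787292480469), 42.56324768066406)
red [198 188  12   5  55] [203. 190.] med [0.442 0.132 0.026] zr [0.018 0.048]
   top part [0.4412 0.1245 0.0468] 15 ((441.6549987792969, 124.4071044921875), (14.782990455627441, 6.286763668060303), 88.45639038085938)
red [306 207  21  25 189] [317. 221.] med [ 0.342 -0.203  0.068] zr [0.039 0.094]
   top part [ 0.3343 -0.2072  0.1139] 65 ((352.755126953125, -143.52285766601562), (171.14437866210938, 29.152202606201172), 73.44530487060547)
green [221 182  16  13  97] [229. 188.] med [0.444 0.055 0.087] zr [0.001 0.093]
   top part [0.4423 0.051  0.0902] 47 ((443.55743408203125, 51.6703987121582), (42.144432067871094, 16.645000457763672), 52.16447448730469)
box ((414.7850646972656, -13.873245239257812), (187.47898864746094, 157.9639892578125), 7.937999248504639) 2556
tray ((411.48712158203125, -12.899085998535156), (153.58489990234375, 133.61875915527344), 7.820499420166016) [ 0.39477918 -0.01691681  0.08549555]
```

```bash
python3 - <<'E'
from h import *
a=load('scene0');cv2.imwrite('pics/crop1.png',cv2.resize(a['pixels'][165:260,200:350],(800,507),interpolation=cv2.INTER_CUBIC)[:,:,::-1])
E
```

```text
(no output)
```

View pics/crop0.png

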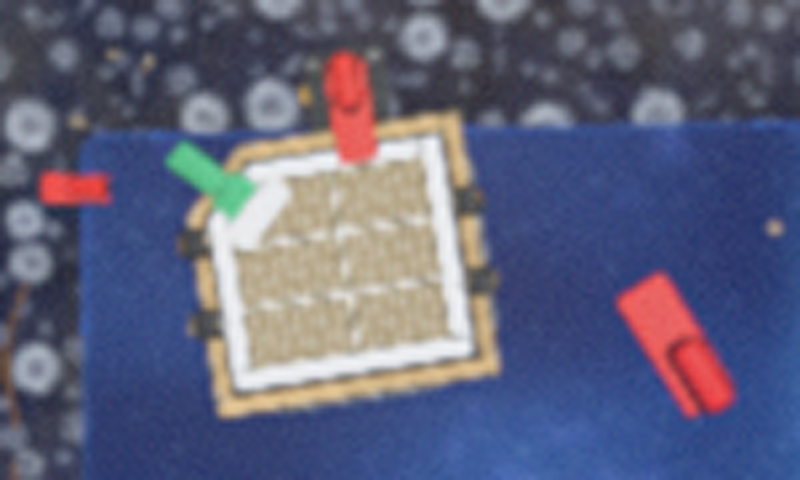

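View pics/crop1.png

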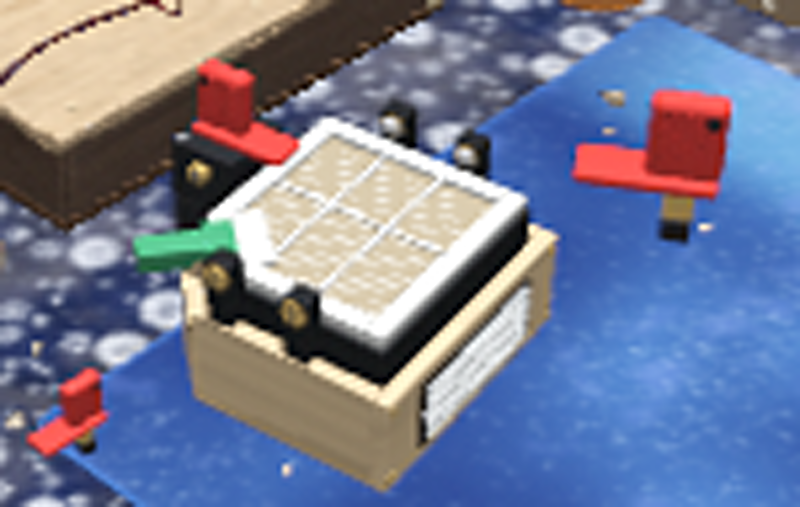

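The crops show the plug in the socket is middle-sized: its grip is at top px (255,171), between the large one on the mat and the small one at left. It stands with its tongue over the tray. The tab runs toward top-left at about (229,188), and the tray corners are readable. Now I'll ray-cast onto planes.

```bash
cat >> h.py <<'E'
def ray(d,u,v,z):
    K=d['camera_matrix'];c=np.array([(u-K[0,2])/K[0,0],(v-K[1,2])/K[1,1],1]);w=d['R'].T@c;o=-d['R'].T@d['t']
    return o+w*(z-o[2])/w[2]
def rayf(d,u,v,z):  # fisheye
    K=d['camera_matrix'];x=(u-K[0,2])/K[0,0];y=(v-K[1,2])/K[1,1];r=np.hypot(x,y)+1e-9
    c=np.array([x/r*np.sin(r),y/r*np.sin(r),np.cos(r)]);w=d['R'].T@c;o=-d['R'].T@d['t']
    return o+w*(z-o[2])/w[2]
def proj(d,X):
    c=d['R']@X+d['t'];K=d['camera_matrix'];return K[0,0]*c[0]/c[2]+K[0,2],K[1,1]*c[1]/c[2]+K[1,2]
E
python3 - <<'E'
from h import *
b=load('top0');s=.1875
f=lambda x,y,z:ray(b,190+x*s-.4,155+y*s-.4,z)
TR,BR,BL=f(435,137,.088),f(475,350,.088),f(238,390,.088)
print('tray',TR,BR,BL,'len',np.linalg.norm(TR-BR),np.linalg.norm(BR-BL))
ex=TR-BR;ex/=np.linalg.norm(ex);ey=BL-BR;ey/=np.linalg.norm(ey)
c=(TR+BL)/2
wBL,wBR,wTR=f(218,415,.062),f(498,373,.062),f(458,113,.062)
print('wood',wBL,wBR,wTR,np.linalg.norm(wBL-wBR),np.linalg.norm(wBR-wTR)); c2=(wBL+wTR)/2
yaw=[np.arctan2(ex[1],ex[0]),np.arctan2(-ey[0],ey[1]),np.arctan2(*(wTR-wBR)[[1,0]]),np.arctan2(-(wBL-wBR)[0],(wBL-wBR)[1])]
print('c',c,c2,np.rad2deg(yaw))
y=np.mean(yaw);R=np.array([[np.cos(y),-np.sin(y)],[np.sin(y),np.cos(y)]]);c=(c+c2)[:2]/2
print('yaw',y,'c',c,'sock',c+R@[.0925,-.02],'tab',c+R@[.0657,.0707],'tabend',c+R@[.0756,.0806])
print('greenend px',f(180,160,.088),'griptop',f(345,75,.1285))
for n,p in(('griptop',[.0925,-.02,.1285]),('tab',[.0657,.0707,.088])):
  q=np.r_[c+R@p[:2],p[2]];print(n,q,[((proj(b,q)[0]-190)/s,(proj(b,q)[1]-155)/s),proj(load('scene0'),q)])
# aligned tool: x axis (jaw) along box y
from scipy.spatial.transform import Rotation as Ro
s0=status.observe();R0=Ro.from_rotvec(s0['ee_rot']);print(R0.as_matrix().round(3),Ro.from_rotvec(s0['ee_rot']).as_euler('zyx',degrees=True))
w=shot('wrist','w0');print(w['camera_matrix'],w['R'],-w['R'].T@w['t'])
E
```

```text
tray [ 0.46400939 -0.06984421  0.088     ] [ 0.34907542 -0.08924625  0.088     ] [0.32974688 0.03837576 0.088     ] len 0.11656010328267008 0.12907737323851431
wood [0.3156802  0.05125997 0.062     ] [ 0.33606788 -0.1021459   0.062     ] [ 0.47880932 -0.08292282  0.062     ] 0.1547546963475168 0.14403001540408147
c [ 0.39687813 -0.01573423  0.088     ] [ 0.39724476 -0.01583143  0.062     ] [9.58178066 8.6120802  7.66990989 7.57026069]
yaw 0.14588348270189255 c [ 0.39706145 -0.01578283] sock [ 0.49148623 -0.02212398] tab [0.45178616 0.06371677] tabend [0.46014187 0.07495074]
greenend px [0.45406157 0.06787706 0.088     ] griptop [ 0.49458207 -0.02290321  0.1285    ]
griptop [ 0.49148623 -0.02212398  0.1285    ] [(np.float64(341.47818566325986), np.float64(78.77869447109924)), (np.float64(241.4728369998555), np.float64(177.75942173089047))]
tab [0.45178616 0.06371677 0.088     ] [(np.float64(185.6261191054697), np.float64(161.93916885898747)), (np.float64(228.89869430124986), np.float64(210.48258472606975))]
[[ 0.289 -0.957 -0.001]
 [-0.957 -0.289  0.001]
 [-0.001  0.    -1.   ]] [ 7.32296640e+01 -2.89113245e-02 -1.79922299e+02]
[[297.31863964   0.         255.60800734]
 [  0.         297.31863964 193.79688122]
 [  0.           0.           1.        ]] [[ 0.28825133 -0.9575518  -0.00239337]
 [-0.92730286 -0.27976707  0.24867609]
 [-0.23878983 -0.06946183 -0.96858375]] [ 0.24342305 -0.57913606  0.38382744]
```

>>> jog_arm --commands "-1 0.08 0.148 0.02 0 0 -0.0233; -1 0.08 0.148 0.02 0 0 0; -1 0.08 0.148 0 0 0 0; -1 0.08 0.148 0 0 0 0; -1 0.08 0.148 0 0 0 0"

```text
clock: 0.65
position: [0.2995, -0.3771, 0.2385]
ee_rot: [2.378, -2.053, 0.0]
force: [1.0, -0.4, 0.3]
width: 0.996
```

>>> jog_arm --commands "-1 0.08 0.148 0 0 0 0; -1 0.08 0.148 0 0 0 0; -1 0.08 0.148 0 0 0 0; -1 0.08 0.148 0 0 0 0; -1 0.08 0.148 0 0 0 0"

```text
clock: 1.15
position: [0.4182, -0.1573, 0.2387]
ee_rot: [2.378, -2.053, 0.001]
force: [1.0, -1.4, 0.7]
width: 1.003
```

>>> jog_arm --commands "-1 0.08 0.15 0 0 0 0; -1 0.08 0.15 0 0 0 0; -1 0.08 0.15 -0.04 0 0 0; -1 0 0 -0.04 0 0 0; -1 0 0 0 0 0 0"

```text
clock: 1.65
position: [0.4867, -0.0271, 0.2134]
ee_rot: [2.379, -2.048, -0.004]
force: [-1.7, -0.2, -0.2]
width: 0.998
```

```bash
python3 - <<'E'
from h import *
s=status.observe();print(s['position'],s['ee_rot'],s['force'])
w=shot('wrist','w1');print(-w['R'].T@w['t'])
E
```

```text
[ 0.4867185  -0.02708692  0.2133796 ] [ 2.37924073 -2.04821846 -0.00431611] [-1.70273296 -0.17373095 -0.16205412]
[ 0.55248849 -0.017353    0.37095244]
```

View pics/w1.png

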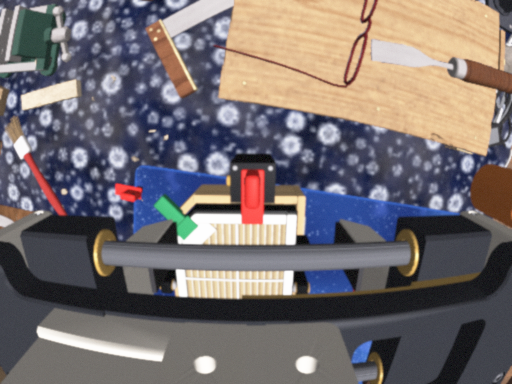

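The wrist view shows the plug upright under the tool with red columns about 243–263 and rows 168–222, the tower behind it, and the green tab around (176,216). I'll ray-cast both.

```bash
cat > mw.py <<'E'
from h import *
import sys
w=load(sys.argv[1]);hsv=cv2.cvtColor(w['pixels'],cv2.COLOR_RGB2HSV);H,S,V=[hsv[...,i].astype(int) for i in range(3)]
red=((H<6)|(H>174))&(S>150)&(V>110);red[:,:225]=0;red[:,285:]=0;red[230:]=0
for r in range(160,226,5):
    c=np.where(red[r])[0]
    if len(c):print(r,c.min(),c.max(),V[r,(c.min()+c.max())//2],rayf(w,(c.min()+c.max())/2,r,.1285).round(4)[:2],rayf(w,(c.min()+c.max())/2,r,.0945).round(4)[:2])
g=((H>60)&(H<90)&(S>100)&(V>60)).astype(np.uint8);g[:190]=0;g[235:]=0;g[:,:140]=0;g[:,210:]=0
ct=max(cv2.findContours(g,0,1)[0],key=cv2.contourArea)[:,0]
p=np.array([rayf(w,u,v,.088)[:2] for u,v in ct]);print('green',cv2.minAreaRect((p*1000).astype(np.float32)),p.mean(0))
E
python3 mw.py w1
```

```text
170 241 263 107 [ 0.5097 -0.0204] [ 0.5037 -0.0208]
175 241 264 175 [ 0.5056 -0.0214] [ 0.499 -0.022]
180 241 264 254 [ 0.5014 -0.022 ] [ 0.4942 -0.0227]
185 241 264 254 [ 0.4971 -0.0226] [ 0.4894 -0.0234]
190 241 264 254 [ 0.4929 -0.0233] [ 0.4845 -0.0241]
195 241 264 254 [ 0.4886 -0.0239] [ 0.4796 -0.0248]
200 241 263 254 [ 0.4842 -0.0241] [ 0.4746 -0.0251]
205 241 264 254 [ 0.4798 -0.0252] [ 0.4697 -0.0263]
210 241 264 254 [ 0.4754 -0.0258] [ 0.4646 -0.027 ]
215 242 261 254 [ 0.4708 -0.0256] [ 0.4594 -0.0268]
220 243 261 254 [ 0.4664 -0.0267] [ 0.4543 -0.028 ]
green ((444.4158630371094, 51.067626953125), (47.807369232177734, 23.867931365966797), 44.73147201538086) [0.44328238 0.05060018]
```

>>> jog_arm --commands "-1 0 0 0 0 0 0; -1 0.014 0.014 -0.05 0 0 0; -1 0 0 -0.1 0 0 0; -1 0 0 -0.1 0 0 0; -1 0 0 0 0 0 0"

```text
clock: 2.2
position: [0.4894, -0.0256, 0.1378]
ee_rot: [2.372, -2.053, -0.006]
force: [-1.0, -0.1, -0.0]
width: 1.003
```

>>> jog_arm --commands "-1 0.005 0.008 -0.06 0 0 0; -1 0 0 -0.06 0 0 0; -1 0 0 0 0 0 0; 0.4 0 0 0 0 0 0; 0.4 0 0 0 0 0 0" --force 25

```text
clock: 2.7
position: [0.4944, -0.0218, 0.1057]
ee_rot: [-2.376, 2.053, -0.003]
force: [-0.2, 0.3, -0.3]
width: 0.872
```

>>> jog_arm --commands "1 0 0 0 0 0 0; 1 0 0 0 0 0 0; 1 0 0 0 0 0 0; 1 0 0 0 0 0 0; 1 0 0 0 0 0 0"

```text
clock: 3.2
position: [0.4935, -0.0214, 0.1041]
ee_rot: [2.378, -2.053, -0.0]
force: [0.4, 0.4, 0.9]
width: 0.442
```

>>> jog_arm --commands "1 -0.004 -0.003 -0.012 0 0 0; 1 0 0 0 0 0 0; 1 0 0 0 0 0 0; 1 0 0 0 0 0 0; 1 0 0 0 0 0 0"

```text
clock: 3.7
position: [0.4923, -0.0223, 0.1005]
ee_rot: [2.378, -2.053, -0.0]
force: [-0.8, 0.4, -0.6]
width: 0.14
```

>>> jog_arm --commands "1 0 0 0 0 0 0; 1 0 0 0.015 0 0 0; 1 0 0 0.015 0 0 0; 1 0 0 0.015 0 0 0; 1 0 0 0.015 0 0 0"

```text
clock: 4.2
position: [0.4926, -0.0218, 0.1192]
ee_rot: [-2.377, 2.052, -0.0]
force: [0.4, -0.7, -0.6]
width: 0.139
```

>>> jog_arm --commands "1 0 0 0.03 0 0 0; 1 0 0 0.04 0 0 0; 1 0 0 0.05 0 0 0; 1 0 0 0.05 0 0 0; 1 0 0 0.05 0 0 0"

```text
clock: 4.7
position: [0.4925, -0.0219, 0.1862]
ee_rot: [-2.378, 2.052, -0.001]
force: [0.4, 1.0, -0.4]
width: 0.142
```

>>> jog_arm --commands "1 -0.008 -0.13 0 0 0 0; 1 -0.008 -0.13 0 0 0 0; 1 -0.008 -0.13 0 0 0 0; 1 -0.008 -0.13 0 0 0 0; 1 -0.008 -0.13 0 0 0 0"

```text
clock: 5.2
position: [0.4804, -0.2186, 0.1858]
ee_rot: [-2.378, 2.052, -0.002]
force: [1.2, 0.9, -1.2]
width: 0.142
```

>>> jog_arm --commands "1 0 0 0 0.003 -0.0201 0; 1 0 0 0 0.003 -0.0201 0; 1 0 0 0 0.003 -0.0201 0; 1 0 0 0 0.003 -0.0201 0; 1 0 0 0 0.003 -0.0201 0"

```text
clock: 5.7
position: [0.4823, -0.2124, 0.1847]
ee_rot: [-2.026, 1.734, -0.487]
force: [1.2, 0.8, -0.5]
width: 0.135
```

```bash
python3 - <<'E'
from h import *
from scipy.spatial.transform import Rotation as Ro
s=status.observe();print(s['position'],s['joints'],s['force']);R=Ro.from_rotvec(s['ee_rot']).as_matrix();print(R.round(3),'tilt',np.degrees(np.arccos(-R[2,2])))
a=shot('scene','s1')
cv2.imwrite('pics/s1c.png',cv2.resize(a['pixels'][100:260,200:400],(750,600),interpolation=cv2.INTER_CUBIC)[:,:,::-1])
E
```

```text
[ 0.48229462 -0.21235118  0.18471061] [ 1.11657514  0.23311583 -0.62876416  2.21450441 -0.63955635  0.3669833
 -0.32605176] [ 1.17430922  0.82045623 -0.53378589]
[[ 0.157 -0.838  0.523]
 [-0.987 -0.128  0.093]
 [-0.011 -0.531 -0.847]] tilt 32.09044753299487
```

View pics/s1c.png

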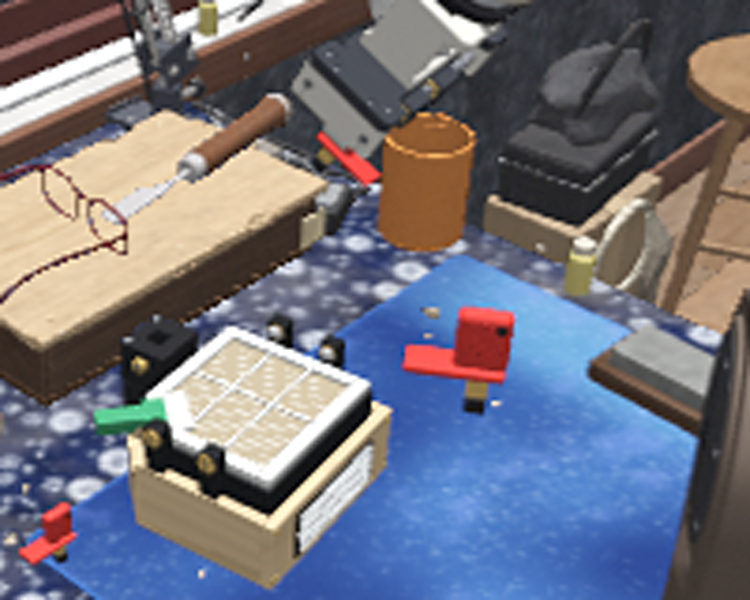

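The crop shows the socket empty at (158,335), the plug in the jaws with its tongue visible at (350,158), and the tray still seated. Next I descend.

>>> jog_arm --commands "1 0 0 0 0 0 0; 1 0 0 -0.1 0 0 0; 1 0 0 -0.1 0 0 0; 1 0 0 -0.1 0 0 0; 1 0 0 -0.05 0 0 0"

```text
clock: 6.25
position: [0.4873, -0.2093, 0.0952]
ee_rot: [-2.023, 1.725, -0.48]
force: [0.5, -0.5, 0.1]
width: 0.141
```

```bash
cat > st.py <<'E'
from h import *
from scipy.spatial.transform import Rotation as Ro
s=status.observe();print(s['position'],s['joints'],s['force'],s['width'],s['clock']);R=Ro.from_rotvec(s['ee_rot']).as_matrix();print(R.round(3),'tilt',np.degrees(np.arccos(-R[2,2])))
E
python3 st.py
```

```text
[ 0.48726614 -0.20925596  0.0951996 ] [ 1.08308519  0.43530379 -0.64685051  2.29743218 -1.10537694  0.12204914
  0.20603555] [ 0.53021879 -0.45143901  0.13758658] 0.14078818077989194 6.25
[[ 0.163 -0.835  0.525]
 [-0.986 -0.128  0.102]
 [-0.018 -0.535 -0.845]] tilt 32.35809217398553
```

>>> jog_arm --commands "1 0.02 0 -0.05 0 0 0; 1 0.02 0 -0.05 0 0 0; 1 0.02 0 -0.05 0 0 0; 1 0 0 0 0 0 0; 1 0 0 0 0 0 0"

```text
clock: 6.75
position: [0.5056, -0.2182, 0.0634]
ee_rot: [-2.028, 1.73, -0.449]
force: [-0.1, 0.5, -0.6]
width: 0.14
```

```bash
python3 st.py
```

```text
[ 0.50556416 -0.21816272  0.06341855] [ 0.99157083  0.5109862  -0.55248484  2.26059262 -1.31667388  0.11844108
  0.43051407] [-0.05733274  0.5430248  -0.60793407] 0.14031320884946005 6.75
[[ 0.167 -0.844  0.509]
 [-0.985 -0.125  0.116]
 [-0.034 -0.521 -0.853]] tilt 31.47966432691762
```

>>> jog_arm --commands "1 -0.01 0 0.01 -0.002 0.014 0; 1 0 0 0 -0.002 0.014 0; 1 0 0 0 0 0 0; 1 0 0 -0.02 0 0 0; 1 0 0 0 0 0 0"

```text
clock: 7.25
position: [0.504, -0.217, 0.0504]
ee_rot: [-2.083, 1.771, -0.377]
force: [-0.9, 1.2, 0.5]
width: 0.143
```

```bash
python3 st.py
```

```text
[ 0.50400432 -0.21702817  0.05041453] [ 0.70959815  0.4762884  -0.23853176  2.23777473 -1.1588458   0.22951665
  0.21879108] [-0.85279683  1.16023469  0.5025191 ] 0.14331074962836707 7.25
[[ 0.17  -0.883  0.438]
 [-0.985 -0.134  0.112]
 [-0.04  -0.45  -0.892]] tilt 26.85979832816556
```

>>> jog_arm --commands "1 0 0 -0.015 0 0 0; 1 0 0 -0.015 0 0 0; 1 0 0 -0.01 0 0 0; 1 0 0 0 0 0 0; 1 0 0 0 0 0 0" --force 10

```text
clock: 7.75
position: [0.5045, -0.2175, 0.0387]
ee_rot: [-2.085, 1.771, -0.377]
force: [0.6, -0.5, 0.3]
width: 0.14
```

```bash
python3 st.py
```

```text
[ 0.50451515 -0.21748367  0.03874568] [ 0.7496158   0.50699033 -0.29170783  2.23908768 -1.20556854  0.19100521
  0.27714078] [ 0.57096811 -0.54306866  0.32043274] 0.14043635808126212 7.75
[[ 0.171 -0.883  0.437]
 [-0.985 -0.135  0.111]
 [-0.039 -0.449 -0.892]] tilt 26.81924433282727
```

>>> jog_arm --commands "1 0 0 -0.012 0 0 0; 1 0 0 -0.006 0 0 0; 1 0 0 0 0 0 0; 1 0 0 0 0 0 0; 1 0 0 0 0 0 0"

```text
clock: 8.25
position: [0.5052, -0.2174, 0.0341]
ee_rot: [-2.086, 1.769, -0.38]
force: [-3.0, 0.2, 8.0]
width: 0.137
```

Contact with the bench. Release.

>>> jog_arm --commands "1 0 0 0.004 0 0 0; 0.5 0 0 0 0 0 0; 0.5 0 0 0 0 0 0; 0.5 0 0 0 0 0 0; 0.3 0 0 0 0 0 0"

```text
clock: 8.75
position: [0.5047, -0.2172, 0.0346]
ee_rot: [-2.086, 1.77, -0.378]
force: [-0.7, 0.3, -0.4]
width: 0.294
```

>>> jog_arm --commands "0.1 0 0 0 0 0 0; 0.1 0 0 0 0 0 0; 0.1 0 0 0 0 0 0; 0.1 0 0 0 0 0 0; 0.1 0 0 0 0 0 0"

```text
clock: 9.25
position: [0.5048, -0.2173, 0.0347]
ee_rot: [-2.086, 1.77, -0.378]
force: [0.6, -0.6, -0.5]
width: 0.447
```

```bash
python3 st.py; python3 - <<'E'
from h import *
a=shot('wrist','w2')
E
```

```text
[ 0.50475942 -0.21730669  0.03474502] [ 0.76581207  0.51830433 -0.31416513  2.2397033  -1.22347207  0.17508918
  0.29981489] [ 0.58911667 -0.63326195 -0.52963857] 0.44667575332288856 9.25
[[ 0.171 -0.883  0.437]
 [-0.984 -0.136  0.111]
 [-0.038 -0.45  -0.892]] tilt 26.82033922700695
```

View pics/w2.png

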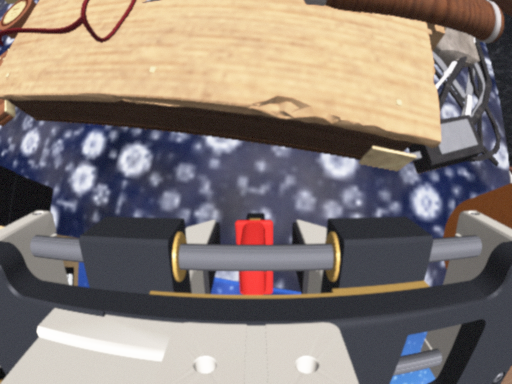

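The plug rests free between the opened fingers (red at (255,255), jaws apart at 215 and 300). I'll retreat along the tool axis.

>>> jog_arm --commands "0.1 -0.03 -0.007 0.06 0 0 0; 0.1 -0.05 -0.013 0.11 0 0 0; 0.1 -0.03 0 0.14 0 0 0; 0.1 0 0 0.15 0 0 0; 0.1 0 0 0.15 0 0 0"

```text
clock: 9.8
position: [0.4706, -0.2232, 0.2193]
ee_rot: [-2.086, 1.772, -0.377]
force: [1.3, 1.0, -0.8]
width: 0.451
```

```bash
python3 st.py; python3 - <<'E'
from h import *
a=shot('scene','s2');b=shot('top','t2')
cv2.imwrite('pics/s2c.png',np.hstack([cv2.resize(a['pixels'][110:260,200:400],(400,300)),cv2.resize(b['pixels'][130:280,200:400],(400,300))])[:,:,::-1])
E
```

```text
[ 0.47063956 -0.22319633  0.2192753 ] [ 0.4336594   0.12914961  0.15844329  2.14230981 -0.6291342   0.64301985
 -0.35350471] [ 1.32974445  1.02000633 -0.77904713] 0.4509789342147655 9.8
[[ 0.171 -0.884  0.436]
 [-0.985 -0.136  0.111]
 [-0.039 -0.448 -0.893]] tilt 26.73843460626648
```

View pics/s2c.png

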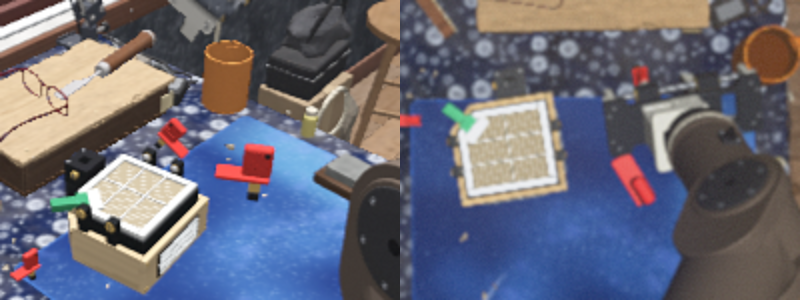

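The left crop shows the plug lying tilted on the bench at (172,135), with the tray and cassette unchanged. Next I compute the turn to the tab orientation.

```bash
cat > turn.py <<'E'
from h import *
from scipy.spatial.transform import Rotation as Ro
import sys
s=status.observe();R=Ro.from_rotvec(s['ee_rot'])
def tgt(tilt,yaw=8.36):
    a=np.radians(yaw-45);x=np.array([np.cos(a),np.sin(a),0]);z=np.array([0,0,-1.]);y=np.cross(z,x)
    # x = jaw dir (+x,-y); tilt>0 raises the tab: turn about +x so (outward) goes up
    return Ro.from_rotvec(np.radians(tilt)*x)*Ro.from_matrix(np.stack([x,y,z],1))
T=tgt(float(sys.argv[1]))
d=(T*R.inv()).as_rotvec();print('deg',np.degrees(np.linalg.norm(d)),'norm',d/2/np.pi,s['position'],s['joints'].round(2) if hasattr(s['joints'],'round') else s['joints'])
E
python3 turn.py 0
```

```text
deg 51.32094547089017 norm [-0.0448684   0.0631586   0.11966893] [ 0.47425421 -0.22505298  0.22418619] [ 0.43  0.13  0.16  2.14 -0.63  0.64 -0.35]
```

>>> jog_arm --commands "0 -0.01 0.119 0 -0.0056 0.0079 0.015; 0 -0.01 0.119 0 -0.0056 0.0079 0.015; 0 -0.01 0.119 0 -0.0056 0.0079 0.015; 0 -0.01 0.119 0 -0.0056 0.0079 0.015; 0 -0.01 0.119 0 -0.0056 0.0079 0.015"

```text
clock: 10.4
position: [0.4562, -0.0436, 0.2177]
ee_rot: [-2.686, 1.331, -0.146]
force: [0.9, 0.7, -0.7]
width: 0.502
```

>>> jog_arm --commands "0 -0.01 0.119 0 -0.0056 0.0079 0.015; 0 -0.01 0.119 0 -0.0056 0.0079 0.015; 0 -0.01 0.119 -0.04 -0.0056 0.0079 0.015; 0 0 0 -0.04 0 0 0; 0 0 0 0 0 0 0"

```text
clock: 10.9
position: [0.4464, 0.0634, 0.1919]
ee_rot: [2.977, -0.982, -0.02]
force: [-0.3, -1.2, 0.0]
width: 0.5
```

```bash
python3 turn.py 0; python3 - <<'E'
from h import *
w=shot('wrist','w3')
print(-w['R'].T@w['t'])
E
```

```text
deg 0.8120291465049956 norm [ 0.00033084 -0.00220178 -0.0003614 ] [0.4464367  0.06343885 0.19189972] [-0.14  0.21 -0.14  2.    0.03  0.95 -0.93]
[0.487667   0.11703013 0.34902837]
```

View pics/w3.png

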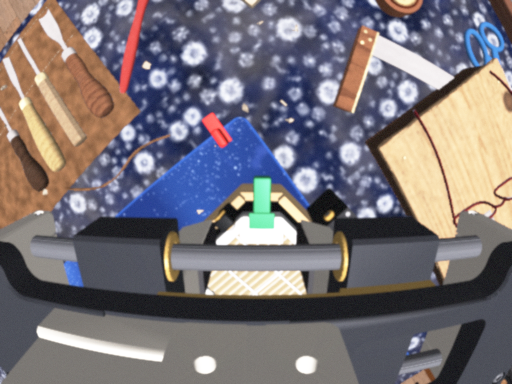

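The wrist view is centred over the tab (green, columns 253–272, rows 178–227). The small decoy plug at (216,128) is clear of the fingers.

```bash
python3 - <<'E'
from h import *
w=load('w3');hsv=cv2.cvtColor(w['pixels'],cv2.COLOR_RGB2HSV);H,S,V=[hsv[...,i].astype(int) for i in range(3)]
g=(H>55)&(H<95)&(S>100)&(V>60)
for r in range(174,232,4):
    c=np.where(g[r,230:300])[0]+230
    if len(c):
        a,b=rayf(w,c.min()-.5,r,.088),rayf(w,c.max()+.5,r,.088);print(r,c.min(),c.max(),((a+b)/2)[:2].round(4),np.linalg.norm(a-b).round(4))
E
```

```text
178 254 270 [0.4573 0.0712] 0.0152
182 253 271 [0.4551 0.0682] 0.0171
186 254 270 [0.453  0.0653] 0.0153
190 254 270 [0.4508 0.0623] 0.0154
194 254 269 [0.4482 0.0595] 0.0145
198 254 269 [0.4459 0.0565] 0.0146
202 253 270 [0.4437 0.0534] 0.0165
206 253 270 [0.4414 0.0503] 0.0166
210 252 270 [0.4388 0.0474] 0.0175
214 249 274 [0.4368 0.044 ] 0.0241
218 250 273 [0.4345 0.0408] 0.0224
222 250 272 [0.4318 0.0379] 0.0215
226 250 272 [0.4294 0.0347] 0.0216
```

>>> jog_arm --commands "0 0.012 -0.008 -0.1 0 -0.002 0; 0 0 0 -0.1 0 0 0; 0 0 0 -0.1 0 0 0; 0 0 0 -0.05 0 0 0; 0 0 0 0 0 0 0"

```text
clock: 11.45
position: [0.45, 0.0582, 0.0875]
ee_rot: [2.978, -0.992, 0.0]
force: [0.4, -0.1, 0.6]
width: 0.503
```

```bash
python3 turn.py 0
```

```text
deg 0.2706155566127169 norm [ 0.0004645  -0.00011393  0.00057994] [0.44998514 0.058219   0.08749301] [-0.15  0.35 -0.13  2.13  0.07  0.67 -0.97]
```

>>> jog_arm --commands "0 0 0.009 -0.04 0 0 0; 0 0 0 -0.04 0 0 0; 0 0 0 0 0 0 0; 1 0 0 0 0 0 0; 1 0 0 0 0 0 0" --force 50

```text
clock: 11.95
position: [0.452, 0.0624, 0.0658]
ee_rot: [2.981, -0.99, 0.007]
force: [-0.2, -0.1, 0.7]
width: 0.374
```

>>> jog_arm --commands "1 0 0 0 0 0 0; 1 0 0 0 0 0 0; 1 0 0 0 0 0 0; 1 0 0 0 0 0 0; 1 0 0 0 0 0 0"

```text
clock: 12.45
position: [0.4516, 0.0626, 0.065]
ee_rot: [2.981, -0.989, 0.005]
force: [-1.0, -0.6, 5.7]
width: 0.166
```

```bash
python3 turn.py 0; python3 st.py|head -3
```

```text
deg 0.2126041912050055 norm [0.00029338 0.00048514 0.00016532] [0.45157731 0.06262695 0.06498894] [-0.16  0.39 -0.12  2.15  0.09  0.6  -0.99]
[0.45157731 0.06262695 0.06498894] [-0.160079    0.39174462 -0.12278366  2.1471026   0.08692409  0.6047347
 -0.98562089] [-1.02809551 -0.61156733  5.66213977] 0.165630752765761 12.45
[[ 0.802 -0.598  0.003]
```

>>> jog_arm --commands "1 0 0 0 0 0 0; 1 0 0 0.0104 0.0022 -0.0017 0; 1 0 0 0.0104 0.0022 -0.0017 0; 1 0 0 0.0104 0.0022 -0.0017 0; 1 0 0 0.0104 0.0022 -0.0017 0"

```text
clock: 12.95
position: [0.4511, 0.0625, 0.0774]
ee_rot: [-2.919, 0.969, -0.041]
force: [1.0, 0.6, -2.3]
width: 0.164
```

>>> jog_arm --commands "1 0 0 0.0104 0.0022 -0.0017 0; 1 0 0 0.0104 0.0022 -0.0017 0; 1 0 0 0.0104 0.0022 -0.0017 0; 1 0 0 0 0 0 0; 1 0 0 0 0 0 0"

```text
clock: 13.45
position: [0.4507, 0.0621, 0.0864]
ee_rot: [-2.873, 0.954, -0.065]
force: [-1.9, -1.2, -2.4]
width: 0.169
```

```bash
python3 turn.py 7; python3 - <<'E'
from h import *
a=shot('scene','s3')
cv2.imwrite('pics/s3c.png',cv2.resize(a['pixels'][150:270,190:350],(800,600),interpolation=cv2.INTER_CUBIC)[:,:,::-1])
E
```

```text
deg 0.2991061529927804 norm [0.00055035 0.00050524 0.00036354] [0.45071444 0.06207511 0.08643447] [-0.02  0.32 -0.2   2.2  -0.02  0.53 -0.84]
```

View pics/s3c.png

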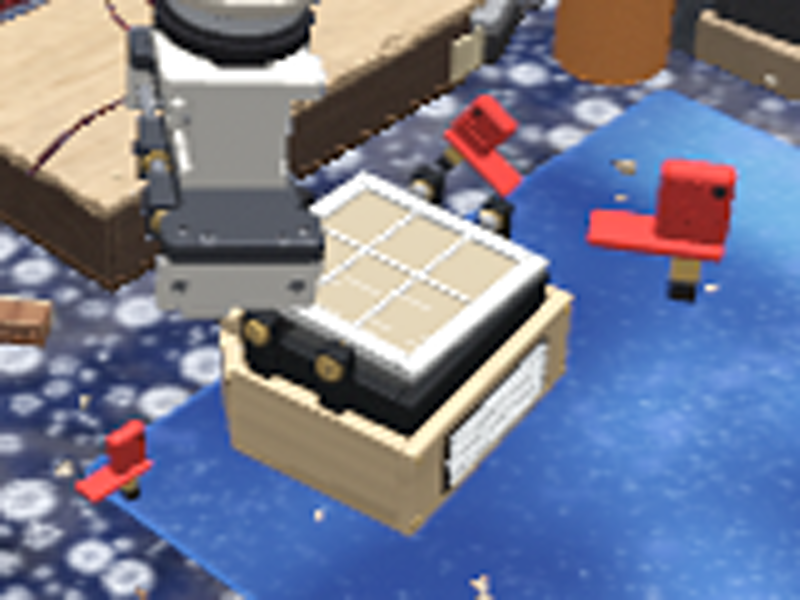

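Tray corner at the tab is lifted (the left rim is above its blocks), the far corner is seated, and the cassette is in its bay. I'll peel on to about 12°, then lift.

>>> jog_arm --commands "1 0 0 0.0104 0.0022 -0.0017 0; 1 0 0 0.0104 0.0022 -0.0017 0; 1 0 0 0.0104 0.0022 -0.0017 0; 1 0 0 0.0104 0.0022 -0.0017 0; 1 0 0 0.0104 0.0022 -0.0017 0"

```text
clock: 14.0
position: [0.4519, 0.0632, 0.1029]
ee_rot: [-2.791, 0.925, -0.109]
force: [-0.5, 4.5, -0.5]
width: 0.17
```

>>> jog_arm --commands "1 0 0 0 0 0 0; 1 0 0 0.01 0 0 0; 1 0 0 0.01 0 0 0; 1 0 0 0.015 0 0 0; 1 0 0 0.02 0 0 0" --force 60

```text
clock: 14.5
position: [0.4516, 0.0622, 0.1191]
ee_rot: [-2.793, 0.927, -0.108]
force: [-0.0, -0.5, 0.2]
width: 0.17
```

>>> jog_arm --commands "1 0 0 0.03 0 0 0; 1 0 0 0.05 0 0 0; 1 0 0 0.05 0 0 0; 1 0 0 0.05 0 0 0; 1 0 0 0.05 0 0 0"

```text
clock: 15.0
position: [0.4516, 0.0621, 0.1891]
ee_rot: [-2.793, 0.927, -0.109]
force: [0.8, -0.3, -2.2]
width: 0.167
```

```bash
python3 turn.py 0;python3 st.py|head -2; python3 - <<'E'
from h import *
a=shot('scene','s4')
cv2.imwrite('pics/s4c.png',cv2.resize(a['pixels'][110:270,180:393],(798,600),interpolation=cv2.INTER_CUBIC)[:,:,::-1])
E
```

```text
deg 12.035030120182729 norm [-0.02603102  0.02097459  0.00024623] [0.45157883 0.06209921 0.18906437] [ 0.11  0.15 -0.28  2.12 -0.15  0.73 -0.7 ]
[0.45157883 0.06209921 0.18906437] [ 0.1119924   0.14569695 -0.27691933  2.11972918 -0.1505384   0.73044446
 -0.69543691] [ 0.76526093 -0.30815328 -2.18460621] 0.16664520301998742 15.0
```

View pics/s4c.png

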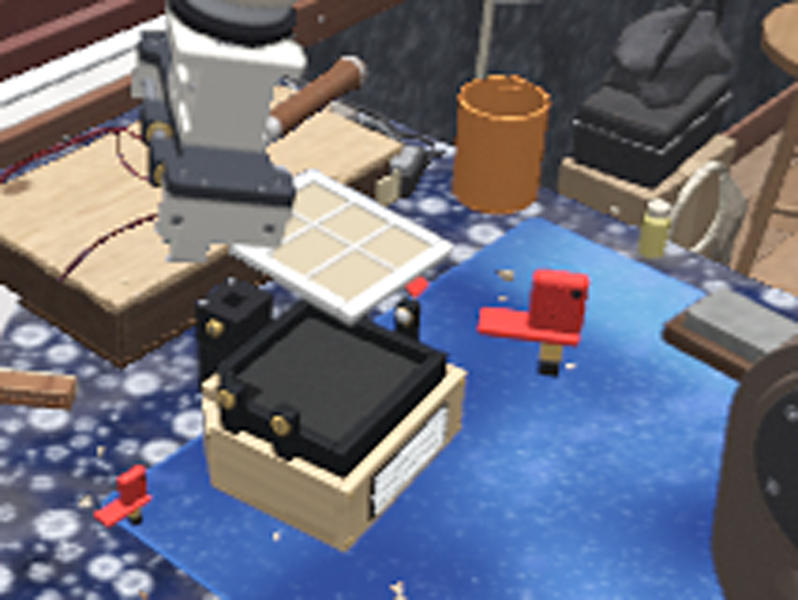

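The tray is off in the jaws and the cassette still lies in its bay. Raise and level.

>>> jog_arm --commands "1 0 0 0.03 0 0 0; 1 0 0 0.03 -0.0065 0.0052 0; 1 0 0 0.03 -0.0065 0.0052 0; 1 0 0 0.03 -0.0065 0.0052 0; 1 0 0 0.03 -0.0065 0.0052 0"

```text
clock: 15.55
position: [0.4512, 0.0622, 0.2332]
ee_rot: [2.98, -0.99, -0.001]
force: [-0.0, 0.7, -1.3]
width: 0.166
```

>>> jog_arm --commands "1 0 0 0.02 0 0 0; 1 0 0 0 0 0 0; 1 0 0 0 0 0 0; 1 0 0 0 0 0 0; 1 0 0 0 0 0 0"

```text
clock: 16.05
position: [0.4509, 0.0621, 0.2384]
ee_rot: [-2.981, 0.991, 0.001]
force: [-0.2, -0.2, -0.7]
width: 0.168
```

```bash
python3 turn.py 0;python3 st.py|head -2; python3 - <<'E'
from h import *
a=shot('scene','s5');P=cloud(a);hsv=cv2.cvtColor(a['pixels'],cv2.COLOR_RGB2HSV)
m=(hsv[...,2]>170)&(hsv[...,1]<110)&(P[...,2]>.2)&(P[...,2]<.33)&(abs(P[...,0]-.38)<.1)&(abs(P[...,1]+.03)<.1)&(a['z_map']>0)
n,l,st,c=cv2.connectedComponentsWithStats(m.astype(np.uint8));i=1+st[1:,4].argmax()
q=P[cv2.erode((l==i).astype(np.uint8),np.ones((3,3)))>0];c0=np.median(q,0)
for _ in range(3):
    u,s,vt=np.linalg.svd(q-q.mean(0),full_matrices=False);d=(q-q.mean(0))@vt[2];q=q[abs(d)<.006]
n=vt[2]*np.sign(vt[2][2]);print('n',n,'tilt rad',np.arccos(n[2]),'ctr',q.mean(0),len(q),st[i])
b=shot('top','t5');o=np.hstack([cv2.resize(a['pixels'][80:260,180:420],(400,300)),cv2.resize(b['pixels'][130:280,180:380],(400,300))])
cv2.imwrite('pics/f.png',o[:,:,::-1])
E
```

```text
deg 0.12983091980260142 norm [-1.01543029e-04 -4.68146999e-05  3.42869725e-04] [0.45092797 0.06208834 0.23835427] [-0.02  0.17 -0.27  1.93  0.05  1.05 -0.95]
[0.45092797 0.06208834 0.23835427] [-0.01647477  0.16607508 -0.27103343  1.93129267  0.05022002  1.05082964
 -0.95057073] [-0.1903239  -0.23589476 -0.66033683] 0.16824131612929363 16.05
n [ 0.00880899 -0.01227849  0.99988581] tilt rad 0.015112144510486225 ctr [ 0.38869708 -0.01667645  0.25819138] 927 [ 239  131   65   37 1274]
```

View pics/f.png

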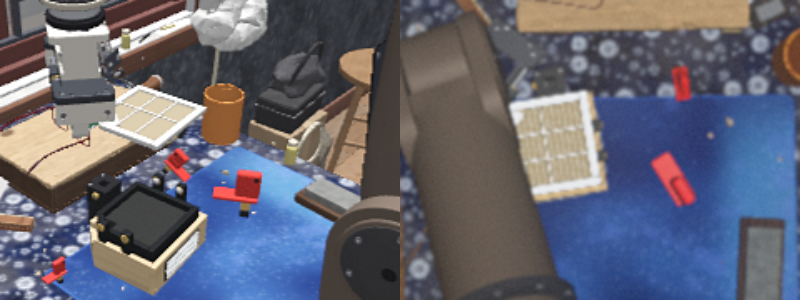

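The tray is level (0.015 rad) at about 0.25 m. The cassette is in its bay, the plug lies on the bench, and the mug and bottle are untouched. Handing in.

```bash
python3 -c "
from cell import arm;print(arm.sign_off())"
```

```text
the job is handed in; nothing more can be done
None
```

I handed the job in at about 16 s of the 72 s allowed. The sign-off gave no verdict.

**What I did:**
- **Plug:** I pulled the middle-sized red plug straight up out of its socket. I set it on the clear bench to the right of the box, tilted on its shank and tongue, and let go.
- **Tray:** I gripped the tray by its green tab and peeled it corner first to about 12°. Then I lifted it away and levelled it.

**Last checks:**
- **Tray:** it is held by the tab with the jaws open about 15 mm. The depth image puts it about 0.25 m above the bench and 0.015 rad from level, dusty face up.
- **Cassette and plug:** in the images the cassette is in its bay and the plug lies on the bench untouched. I judged both by eye and did not measure the cassette's shift.
- **Bystanders:** the mug and tint bottle looked undisturbed. The brush was outside the final crop, but nothing came near it.

**What did not go as planned:**
- **Plug tilt:** I wanted a 37° tilt for setting the plug down, but joints 5 and 6 ran up against their limits. Joint 6 read 0.118 rad against its 0.12 lower limit for a moment. I backed off, set the plug down at about 27° and let it settle the rest of the way.
- **Tab position:** the two measurements of the tab differed by about 3.5 mm along its length. The grasp was unaffected.

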